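# Close the safety-caught beam shutter

## Robot

A 6-joint arm with a two-finger parallel gripper is mounted at the origin on a cart in front of the work surface, level with it; the furniture and walls round the work are solid. World frame = base frame: x ahead of the robot, y to its left, z up, the work surface at z = 0. Lengths are in m, angles in degrees, forces in N, time in s.
With the tool pointing down it reaches from about 0.3 to 0.75 m from the base axis. Payload 8.5 kg.
Tool frame: the origin (TCP) lies at the very end of the fingers, on their centre line; the grasp point (between the pads) lies env.pinch_z behind it (env.pinch_z is the distance from the TCP to the grasp point, in m); z points along the fingers, y is the line along which they close (so a half turn about z gives the same grasp; the last joint's range is limited). The gripper opens to 85 mm and grips with 20 to 120 N. Pads are 22 mm wide; open, the fingers measure 114 mm over their backs; the gripper's body (76 mm by 85 mm) begins 54 mm behind the grasp point. The pads swing forward as they close: fully open they stand 13 mm farther back than shut.
Start: joints at [-80.46, 21.807, 74.336, -0, 83.858, -12.336], TCP at [0.205, -0.51, 0.231] pointing down, gripper open.
Joint ranges: [-178.18, 178.18], [-50.72, 133.34], [12.68, 142.11], [-81.47, 261.47], [9.98, 163.14], [-165.26, 165.26]. Speed limits (degrees/s): [136.94, 136.94, 180, 180, 180, 180].

## Interface

Orientations are given as a 3x3 rotation matrix whose columns are the frame's x, y, z axes.
In Python, from rig import telemetry, get_image, env gives the robot as it stands. The module is installed in compiled form; this text tells all that it offers.
- The arm moves only by the tool apply_moves, never from a script. Its argument "series" is a list of rows, each a list of 7 numbers: the shift along the tool's x, y, z in mm, then the turn, a rotation vector about the tool's x, y, z in degrees, then the opening, from 0 (shut) to 1 (fully open). A call has 1 to 12 rows; each row shifts and turns the commanded pose from where the row before left it, along the tool's axes as they then stand; what a row does not reach is not made up. A row lasts 1/8 s, in which the tool goes at most 62.5 mm and 10.7 degrees, less where a joint would pass 70% of its speed; a pose out of reach is approached as far as the arm can. A call with a gripper value outside its range is refused whole. The fingers move at their own pace and stop on an object; "grip_force" is the grip in N (left out, the last holds). Time passes only in rows, so rows that do not move let the fingers close. It gives the time, the measured TCP pose, the force, the opening and the grip force at its end, in the units of the state.
- telemetry.observe(): the state, without advancing time (a new reading comes with each control period).
- get_image(name): name is "scene" or "top" or "wrist"; returns a dict with "frame" (420x560x3 uint8, red, green, blue), "z_map" (420x560 float32, m along the optical axis (not along the pixel's ray), 0 where there is no reading), "vertical_fov" (degrees; the focal length in pixels is half the picture's height over the tangent of half this angle, whatever the lens; pixels are square), "cx", "cy" (the principal point, pixels), "dist" ([k1, k2, p1, p2, k3] as OpenCV has them; the pictures are not rectified), "eye" and "attitude" of the camera in the world; the wrist camera has in their place "mount" (4x4, takes a point from camera to tool coordinates, whose origin is the TCP and whose axes are the flange's). Camera axes: x right, y up, looking along -z (the intrinsics and any distortion apply to the point x, -y, -z); pixel columns grow to the right and rows downward; lengths in m; the calibration is good to about 2 mm. A picture is of the moment at which its call begins: read the wrist's pose just before it.
- env.close_job(): hands the job in; it is judged then, once.
The state is a dict: "time_s": time; "q": joint angles; "qvel": joint speeds; "joint_efforts": joint torques, N m; "position": TCP position; "tool_rot": TCP orientation; "ft_force": force on the tool from outside, world axes, zero at the start; "wrist_torque": the same for the moment, N m; "grip_width": finger opening in m; "gripper_force": force on a finger pad.
Only numpy, scipy, OpenCV 4.12 (cv2) and the standard library are available. Lean on these libraries where they do the work, as an engineer would, in place of code of your own. Each camera call takes 0.05 s, during which the arm holds its last target. There are 200 camera calls.

## Task

Close the beam shutter on the optical table. With one fingertip hold the yellow spring catch bar down, and while it is down push the red paddle along with the other finger until the bolt is fully home and its blade stands in front of the hole; then take the hand away, so that the catch springs up and locks the bolt. Only press and push, grasp nothing, and leave the vial, the pot and the case where they are.

Things in the scene. Friction and masses are not known exactly. Their poses are not given: they have to be found in the camera images.
- shutter: shutter base, aluminium plate 100 x 208 x 8 mm screwed to the table; carries catch bar, bolt with paddle and dark blade, black upright plate with hole. Origin: on the table under its middle. +y: the way the bolt closes, towards the black plate, roughly to the robot's left; +x: across, away from the robot. Highest point 90 mm. Over the bolt behind (-y of) the paddle nothing is above 31 mm.
- catch_bar: yellow catch bar with black ribs, 32 mm wide (x), 125 mm long (y), along the bolt's travel, so a fingertip can stay on it while the bolt slides. Origin: centre of its flat top, 60 mm above the table when up, 50 mm fully down; in the shutter's frame at x = -29, y = -37.5 mm. It goes straight down wherever it is pressed. Axes as the shutter's.
- catch (a joint): how far the catch bar is pressed down, m: 0 up (locks), 0.010 down on its stop. A spring lifts it: about 2 N at the top, 6 N fully down. Its steel tongue stops the lugs of the bolt unless it is down by more than about 0.0075; let go on the way, it springs up between two lugs.
- paddle: red upright paddle on the bolt, 34 mm wide (x), 8 mm thick (y), 36 to 88 mm above the table. Origin: centre of its push face (the flat -y side), 62 mm up, at x = +27 mm in the shutter's frame; axes as the shutter's. 23 mm free between bar and paddle edges (56 mm between centres): fingers spread along the shutter's x, about 50 mm apart, stand on the bar and behind the paddle at once.
- bolt (a joint): how far the bolt has slid towards closed, m: starts between 0 and 0.006; 0.060 is the end stop, fully home, blade in front of the hole. Friction about 1.5 N; it stays where it is left. With the catch up it can move only to about 0.008. From about 0.058 on, the catch springs up behind the last lug and locks it.
- vial: amber vial with blue cap, 25 mm wide, 52 mm tall, loose, standing to the right of the shutter; origin at the centre of its underside. Leave alone.
- pot: white screw-lid pot, 42 mm wide, 45 mm tall, loose, to the left of the shutter; origin at the centre of its underside. Leave alone.
- case: small light grey case, 62 x 80 x 30 mm, loose, farther right; origin at the centre of its underside. Leave alone.

How it is judged:
By the outcome, as a careful person would: the job done as asked, in the order asked, and still so for the second after the job is handed in, with the robot touching nothing.
It also fails if it takes over 42 s, if anything falls off the work surface, if the arm or the gripper's body presses on something with over 40 N, if the wrist force passes 120 N, or if a joint passes its speed limit or range.

## Working session

There is one attempt and no reset: what is moved stays moved. The work goes in short steps, Python scripts to look and compute and a tool call to move; the robot and the scene stay as the last step left them, time stands still between calls to the robot, and variables do not carry over. Pictures are saved under pics/ and viewed, at most 10 in all, crops included, and the job is handed in when it is done.

Besides the shell and the picture viewer there is one more tool, called as name(argument=value, ...) on one line, values as JSON. apply_moves: Moves the arm, as the interface text tells. Its arguments: {"type":"object","properties":{"series":{"type":"array"},"grip_force":{"type":"number"}},"required":["series"]}

```bash
mkdir -p pics
cat > h.py <<'E'
import numpy as np, cv2
from rig import telemetry, get_image, env
def grab(name):
    s=telemetry.observe(); im=get_image(name)
    if 'mount' in im:
        T=np.eye(4);T[:3,:3]=s['tool_rot'];T[:3,3]=s['position'];M=T@np.array(im['mount'])
        im['eye'],im['attitude']=M[:3,3],M[:3,:3]
    im['f']=210/np.tan(np.radians(im['vertical_fov'])/2)
    return im
def rays(im,uv):
    f=im['f'];K=np.array([[f,0,im['cx']],[0,f,im['cy']],[0,0,1]])
    p=cv2.undistortPoints(np.array(uv,float).reshape(-1,1,2),K,np.array(im['dist'],float)).reshape(-1,2)
    return np.c_[p[:,0],-p[:,1],-np.ones(len(p))]@np.array(im['attitude']).T
def onplane(im,uv,z):
    r=rays(im,uv);e=np.array(im['eye']);return e+r*((z-e[2])/r[:,2])[:,None]
def depthpts(im,mask):
    v,u=np.nonzero(mask&(im['z_map']>0));r=rays(im,np.c_[u,v])
    return np.array(im['eye'])+r*im['z_map'][v,u][:,None]
def save(im,n): cv2.imwrite('pics/'+n,im['frame'][...,::-1])
E
python3 - <<'E'
from h import *
for n in ('scene','top'):
    im=grab(n);save(im,n+'1.png');print(n,im['eye'],im['f'],im['dist'])
s=telemetry.observe();print(s['time_s'],s['position'],s['tool_rot'],s['grip_width'],env.pinch_z)
E
```

```text
scene [ 0.15891964 -1.05225613  0.68425448] 543.388331428988 [-0.14602315  0.          0.          0.          0.        ]
top [ 0.50636464 -0.33573731  1.15942607] 494.6825476546414 [-0.07858314  0.          0.          0.          0.        ]
0.1 [ 0.20486111 -0.51014691  0.23077218] [[ 9.28009801e-01  3.72555706e-01 -2.34599527e-04]
 [ 3.72555683e-01 -9.28008919e-01  1.30754193e-03]
 [ 2.69421755e-04 -1.30081312e-03 -9.99999118e-01]] 0.08563764130814548 0.0187
```

View pics/top1.png

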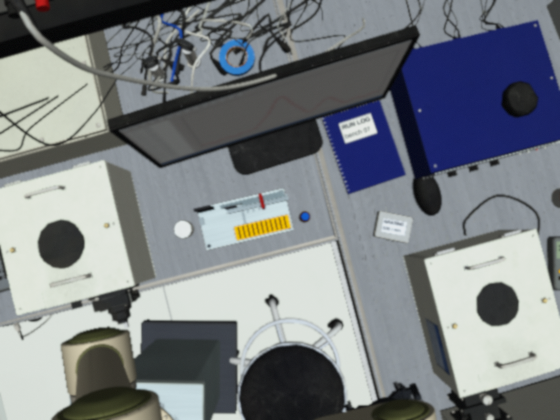

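View pics/scene1.png

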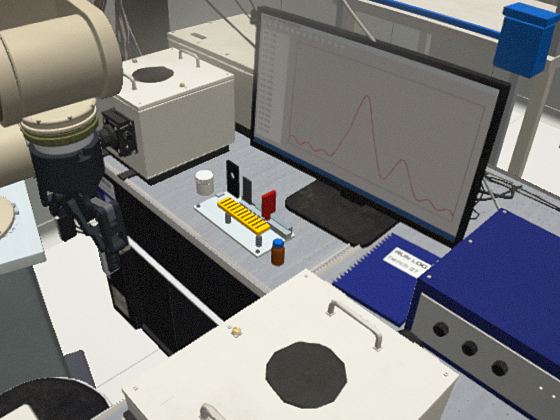

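The top view shows the shutter at about (245,220), with the yellow bar at (262,228), red paddle at (262,201), vial at (305,216), pot at (183,229) and case at (393,226). The monitor stands behind it. The scene view agrees.

```bash
cat >> h.py <<'E'
def ymask(im,roi=None):
    h=cv2.cvtColor(im['frame'],cv2.COLOR_RGB2HSV)
    m=cv2.inRange(h,(20,150,120),(33,255,255)); return m
def rmask(im):
    h=cv2.cvtColor(im['frame'],cv2.COLOR_RGB2HSV)
    return cv2.inRange(h,(0,150,70),(6,255,255))|cv2.inRange(h,(172,150,70),(180,255,255))
def big(m,k=7):
    m=cv2.morphologyEx(m,cv2.MORPH_CLOSE,np.ones((k,k)))
    n,l,st,c=cv2.connectedComponentsWithStats(m);i=1+np.argmax(st[1:,4]);return l==i,st[i]
def bar(im,z=.06):
    m,st=big(ymask(im));v,u=np.nonzero(m)
    p=onplane(im,np.c_[u,v],z)[:,:2]
    c,wh,a=cv2.minAreaRect((p*1000).astype(np.float32))
    b=cv2.boxPoints((c,wh,a)); e=[b[1]-b[0],b[2]-b[1]];l=max(e,key=np.linalg.norm)
    y=l/np.linalg.norm(l); y=y if y[1]>0 else -y
    return np.array(c),wh,y,st
E
python3 - <<'E'
from h import *
im=grab('top');c,wh,y,st=bar(im);print('bar',c,wh,y,np.degrees(np.arctan2(-y[0],y[1])),st)
x=np.array([y[1],-y[0]])
roi=np.zeros((420,560),np.uint8);roi[180:240,230:290]=255
m,st=big(rmask(im)&roi,3);print(st)
v,u=np.nonzero(m);p=onplane(im,np.c_[u,v],.088)[:,:2]*1000-c
print('red rel bar, x',np.percentile(p@x,[2,50,98]),'y',np.percentile(p@y,[2,50,98]))
d=depthpts(im,big(ymask(im))[0]);print('bar z',np.median(d,0))
d=depthpts(im,m);print('red',np.median(d,0))
im=grab('scene');c,wh,y,st=bar(im);print('scene bar',c,wh,y,st);d=depthpts(im,big(ymask(im))[0]);print('bar z',np.median(d,0))
E
```

```text
bar [ 517.93060303 -296.54129028] (28.791648864746094, 121.16837310791016) [-0.23257796  0.97257775] 13.448895 [235 215  55  25 704]
[260 195   4  13  26]
red rel bar, x [42.21185421 55.65592307 66.99621214] y [-14.45507416 -12.40849344 -10.13772113]
bar z [ 0.51792651 -0.29669634  0.06041605]
red [ 0.57501989 -0.29510731  0.08770022]
scene bar [ 514.02764893 -304.26113892] (37.70368194580078, 129.41712951660156) [-0.23303854  0.97246754] [218 197  52  39 763]
bar z [ 0.51505293 -0.30501038  0.05884983]
```

apply_moves(series=[[48,-5,0,0,0,0,1],[48,-5,0,0,0,0,1],[48,-5,0,0,0,0,1],[48,-5,0,0,0,0,1],[48,-5,0,0,0,0,1],[48,-5,0,0,0,0,1],[48,-5,0,0,0,0,1],[48,-5,0,0,0,0,1],[0,0,0,0,0,0,1]])

```text
time_s: 1.32
position: [0.5485, -0.3282, 0.2305]
tool_rot: [[0.927, 0.376, -0.0], [0.376, -0.927, 0.001], [0.0, -0.001, -1.0]]
ft_force: [-0.5, -0.1, -0.7]
grip_width: 0.0856
gripper_force: 0.0
```

apply_moves(series=[[0,0,0,0,0,-10.2,1],[0,0,0,0,0,-10.2,1],[0,0,0,0,0,-10.2,1],[0,0,0,0,0,-10.2,1],[0,0,0,0,0,-10.2,1],[0,0,0,0,0,-10.2,0.55],[0,0,0,0,0,-10.2,0.55],[0,0,0,0,0,-10.2,0.55],[0,0,0,0,0,0,0.55],[0,0,0,0,0,0,0.55]])

```text
time_s: 2.58
position: [0.546, -0.3304, 0.2313]
tool_rot: [[-0.229, 0.973, -0.0], [0.973, 0.229, 0.0], [0.0, -0.0, -1.0]]
ft_force: [-0.5, -0.0, -0.2]
grip_width: 0.0471
gripper_force: 0.0
```

Run:
```python
from h import *
s=telemetry.observe();print(s['time_s'],s['position'],s['tool_rot'],s['grip_width'],s['ft_force'])
im=grab('wrist');save(im,'w1.png');print(im['mount'])
c,wh,y,st=bar(im);print(c,wh,y,st)
```

```text
2.575 [ 0.54602393 -0.33044305  0.2312868 ] [[-2.29245370e-01  9.73368643e-01 -2.14109681e-04]
 [ 9.73368662e-01  2.29245383e-01  3.86423464e-05]
 [ 8.66969040e-05 -1.99549074e-04 -9.99999976e-01]] 0.04710585301224289 [-0.48489032 -0.04747127 -0.19183018]
[[-2.11181424e-04  9.60156449e-01  2.79462966e-01  6.97819370e-02]
 [ 9.99999336e-01  5.19299273e-04 -1.02849857e-03 -5.61927097e-04]
 [-1.13264445e-03  2.79462564e-01 -9.60155921e-01 -1.43286867e-01]
 [ 0.00000000e+00  0.00000000e+00  0.00000000e+00  1.00000000e+00]]
[ 516.26263428 -297.47528076] (30.82309341430664, 122.63584899902344) [-0.23518291  0.9719511 ] [ 232   65   41  150 5560]
```

View pics/w1.png

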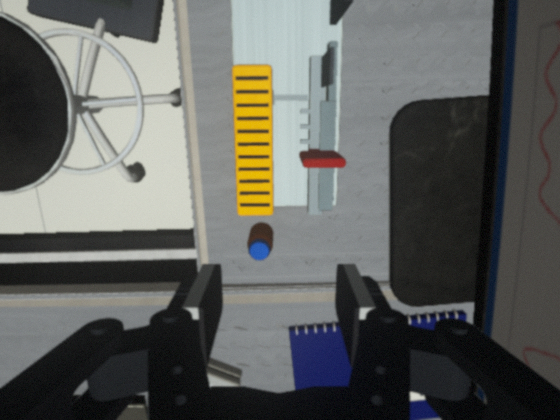

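The wrist view shows the bar at about (254,140), the paddle's top at (323,160) and the vial at (260,242). Its bar pose agrees with the top view to 2 mm. I go over the start point and descend to above the paddle's height.

apply_moves(series=[[1,7,0,0,0,0,0.55],[0,0,40,0,0,0,0.55],[0,0,40,0,0,0,0.55],[0,0,36,0,0,0,0.55],[0,0,0,0,0,0,0.55],[0,0,0,0,0,0,0.55]])

```text
time_s: 3.38
position: [0.5538, -0.328, 0.117]
tool_rot: [[-0.233, 0.973, 0.002], [0.973, 0.233, -0.002], [-0.002, 0.002, -1.0]]
ft_force: [-0.8, -0.5, 0.7]
grip_width: 0.0467
gripper_force: 0.0
```

Run:
```python
from h import *
s=telemetry.observe();print(s['time_s'],s['position'],s['grip_width'],s['ft_force'])
im=grab('wrist');save(im,'w2.png')
R=np.array(s['tool_rot']);t=np.array(s['position'])
c,wh,y,st=bar(im);print(c,wh,y,st);print('bar rel tool',(R.T@(np.r_[c/1000,.06]-t))*1000)
m,st=big(rmask(im)[:,:],3);print(st)
d=(depthpts(im,m)-t)@R*1000;print('red in tool pct',np.percentile(d,[2,50,98],axis=0))
save(grab('scene'),'s2.png')
```

```text
3.375 [ 0.55375289 -0.32800367  0.11697468] 0.04670234289952931 [-0.80068413 -0.5030185   0.70261245]
[ 516.63934326 -297.9005127 ] (31.361385345458984, 123.11767578125) [-0.23555438  0.9718612 ] [  189    43    68   229 13207]
bar rel tool [ 38.03231434 -29.17149897  56.85328912]
[301 192  68  15 903]
red in tool pct [[23.2169081  11.21813201 27.22836693]
 [26.63575045 26.81421035 28.66782244]
 [29.59661328 41.42245758 30.48978925]]
```

View pics/w2.png

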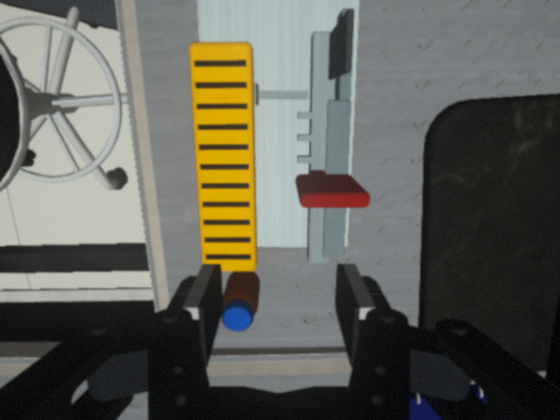

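The wrist view shows the bar centre about 29 mm to one side and the paddle at about +26 mm on the other. The paddle's push face is about 22 mm ahead of the TCP, so the fingers will land on the bar and behind the paddle. I go down.

apply_moves(series=[[0,0,25,0,0,0,0.55],[0,0,22,0,0,0,0.55],[0,0,0,0,0,0,0.55],[0,0,0,0,0,0,0.55]])

```text
time_s: 3.98
position: [0.5536, -0.3281, 0.07]
tool_rot: [[-0.233, 0.972, 0.002], [0.972, 0.233, -0.002], [-0.002, 0.002, -1.0]]
ft_force: [-0.1, -0.2, 0.1]
grip_width: 0.0469
gripper_force: 0.0
```

apply_moves(series=[[0,0,3,0,0,0,0.55],[0,0,3,0,0,0,0.55],[0,0,3,0,0,0,0.55],[0,0,3,0,0,0,0.55],[0,0,0,0,0,0,0.55],[0,0,0,0,0,0,0.55]])

```text
time_s: 4.72
position: [0.553, -0.3276, 0.0565]
tool_rot: [[-0.233, 0.972, 0.0], [0.972, 0.233, -0.0], [-0.0, 0.0, -1.0]]
ft_force: [0.3, 0.2, 3.5]
grip_width: 0.047
gripper_force: 1.0
```

apply_moves(series=[[0,0,2,0,0,0,0.55],[0,0,2,0,0,0,0.55],[0,0,1,0,0,0,0.55],[0,0,0,0,0,0,0.55],[0,0,0,0,0,0,0.55]])

```text
time_s: 5.35
position: [0.553, -0.3277, 0.0514]
tool_rot: [[-0.233, 0.972, 0.0], [0.972, 0.233, -0.0], [-0.0, 0.0, -1.0]]
ft_force: [-0.5, 0.7, 3.3]
grip_width: 0.0469
gripper_force: 2.0
```

apply_moves(series=[[0,0,1,0,0,0,0.55],[0,0,1,0,0,0,0.55],[0,0,0,0,0,0,0.55],[0,0,0,0,0,0,0.55]])

```text
time_s: 5.85
position: [0.553, -0.3277, 0.0494]
tool_rot: [[-0.233, 0.972, 0.0], [0.972, 0.233, -0.0], [-0.0, 0.0, -1.0]]
ft_force: [-1.2, -0.4, 4.2]
grip_width: 0.047
gripper_force: 2.4
```

apply_moves(series=[[0,0,1,0,0,0,0.55],[0,0,1,0,0,0,0.55],[0,0,0,0,0,0,0.55],[0,0,0,0,0,0,0.55]])

```text
time_s: 6.35
position: [0.553, -0.3277, 0.0475]
tool_rot: [[-0.233, 0.972, 0.0], [0.972, 0.233, -0.0], [-0.0, 0.0, -1.0]]
ft_force: [-1.8, -0.2, 4.8]
grip_width: 0.0467
gripper_force: 2.8
```

apply_moves(series=[[0,0,1,0,0,0,0.55],[0,0,0.5,0,0,0,0.55],[0,0,0,0,0,0,0.55],[0,0,0,0,0,0,0.55]])

```text
time_s: 6.85
position: [0.5531, -0.3279, 0.0471]
tool_rot: [[-0.233, 0.972, 0.001], [0.972, 0.233, -0.001], [-0.001, 0.0, -1.0]]
ft_force: [-2.3, 0.2, 12.3]
grip_width: 0.047
gripper_force: 6.3
```

The catch is on its stop, since the force jumped to 12 N. Now I push along tool x.

apply_moves(series=[[3,0,0,0,0,0,0.55],[4,0,0,0,0,0,0.55],[4,0,0,0,0,0,0.55],[4,0,0,0,0,0,0.55],[4,0,0,0,0,0,0.55],[4,0,0,0,0,0,0.55],[0,0,0,0,0,0,0.55],[0,0,0,0,0,0,0.55]])

```text
time_s: 7.85
position: [0.5489, -0.3074, 0.0474]
tool_rot: [[-0.233, 0.972, 0.004], [0.972, 0.233, -0.005], [-0.006, 0.003, -1.0]]
ft_force: [1.0, -6.4, 10.3]
grip_width: 0.0471
gripper_force: 4.9
```

```bash
cat > m.py <<'E'
from h import *
s=telemetry.observe();R=np.array(s['tool_rot']);t=np.array(s['position'])
print(s['time_s'],t,'F tool',R.T@s['ft_force'])
im=grab('wrist')
m,st=big(rmask(im),3);d=depthpts(im,m)
y=np.array([-.2345,.972]);o=np.array([.5166,-.2976])
d=d[d[:,2]>.083]
print('red y rel bar mm',np.percentile((d[:,:2]-o)@y*1000,[2,50,98]),'tcp',(t[:2]-o)@y*1000)
E
python3 m.py
```

```text
7.85 [ 0.54886281 -0.30742801  0.04744646] F tool [ -6.47214466  -0.52970049 -10.29611609]
red y rel bar mm [-6.23616496 -2.16974316  0.39426104] tcp -17.118458721056886
```

apply_moves(series=[[4,0,0,0,0,0,0.55],[4,0,0,0,0,0,0.55],[4,0,0,0,0,0,0.55],[4,0,0,0,0,0,0.55],[4,0,0,0,0,0,0.55],[4,0,0,0,0,0,0.55],[4,0,0,0,0,0,0.55],[4,0,0,0,0,0,0.55],[0,0,0,0,0,0,0.55]])

```text
time_s: 9.02
position: [0.5415, -0.2765, 0.0475]
tool_rot: [[-0.233, 0.972, 0.005], [0.972, 0.233, -0.006], [-0.007, 0.003, -1.0]]
ft_force: [0.6, -8.2, 10.5]
grip_width: 0.0467
gripper_force: 5.2
```

```bash
python3 m.py
```

```text
9.025 [ 0.54150866 -0.27645259  0.04749865] F tool [ -8.23537726  -1.28644061 -10.45594739]
red y rel bar mm [25.61473677 29.53816978 32.17254905] tcp 14.714198046338531
```

apply_moves(series=[[3,0,0,0,0,0,0.55],[3,0,0,0,0,0,0.55],[3,0,0,0,0,0,0.55],[2,0,0,0,0,0,0.55],[0,0,0,0,0,0,0.55],[0,0,0,0,0,0,0.55]])

```text
time_s: 9.82
position: [0.539, -0.2659, 0.0475]
tool_rot: [[-0.233, 0.972, 0.005], [0.972, 0.233, -0.006], [-0.007, 0.003, -1.0]]
ft_force: [1.4, -9.4, 10.0]
grip_width: 0.0468
gripper_force: 5.4
```

apply_moves(series=[[1,0,0,0,0,0,0.55],[1,0,0,0,0,0,0.55],[0,0,0,0,0,0,0.55],[0,0,0,0,0,0,0.55]])

```text
time_s: 10.32
position: [0.5386, -0.2641, 0.0475]
tool_rot: [[-0.233, 0.972, 0.005], [0.972, 0.233, -0.006], [-0.007, 0.003, -1.0]]
ft_force: [1.8, -8.9, 10.7]
grip_width: 0.0471
gripper_force: 5.5
```

apply_moves(series=[[1,0,0,0,0,0,0.55],[1,0,0,0,0,0,0.55],[0,0,0,0,0,0,0.55],[0,0,0,0,0,0,0.55]])

```text
time_s: 10.82
position: [0.5382, -0.2622, 0.0475]
tool_rot: [[-0.233, 0.972, 0.005], [0.972, 0.233, -0.006], [-0.007, 0.003, -1.0]]
ft_force: [0.8, -8.4, 10.6]
grip_width: 0.047
gripper_force: 5.5
```

apply_moves(series=[[1,0,0,0,0,0,0.55],[1,0,0,0,0,0,0.55],[0,0,0,0,0,0,0.55],[0,0,0,0,0,0,0.55]])

```text
time_s: 11.32
position: [0.5377, -0.2602, 0.0475]
tool_rot: [[-0.233, 0.972, 0.005], [0.972, 0.233, -0.006], [-0.007, 0.003, -1.0]]
ft_force: [1.3, -8.4, 10.4]
grip_width: 0.0471
gripper_force: 5.6
```

apply_moves(series=[[1,0,0,0,0,0,0.55],[0.5,0,0,0,0,0,0.55],[0,0,0,0,0,0,0.55],[0,0,0,0,0,0,0.55]])

```text
time_s: 11.82
position: [0.5374, -0.2587, 0.0475]
tool_rot: [[-0.233, 0.972, 0.005], [0.972, 0.233, -0.006], [-0.007, 0.003, -1.0]]
ft_force: [1.4, -8.0, 10.2]
grip_width: 0.0469
gripper_force: 5.6
```

```bash
python3 m.py
```

```text
11.825 [ 0.53735265 -0.25872711  0.04749399] F tool [ -8.20299369  -0.50312946 -10.12378758]
red y rel bar mm [43.79019728 47.76996416 50.37293258] tcp 32.91795705823899
```

apply_moves(series=[[1,0,0,0,0,0,0.55],[0,0,0,0,0,0,0.55],[0,0,0,0,0,0,0.55]])

```text
time_s: 12.25
position: [0.5372, -0.2582, 0.0475]
tool_rot: [[-0.233, 0.973, 0.005], [0.973, 0.233, -0.007], [-0.008, 0.004, -1.0]]
ft_force: [1.3, -9.8, 9.7]
grip_width: 0.0469
gripper_force: 7.1
```

apply_moves(series=[[1,0,0,0,0,0,0.55],[0,0,0,0,0,0,0.55],[0,0,0,0,0,0,0.55]])

```text
time_s: 12.62
position: [0.5372, -0.2581, 0.0476]
tool_rot: [[-0.232, 0.973, 0.006], [0.973, 0.232, -0.008], [-0.009, 0.004, -1.0]]
ft_force: [1.1, -14.5, 7.6]
grip_width: 0.0465
gripper_force: 8.6
```

The TCP has stalled and the push force rose to 14 N, so the bolt is at its end stop. I ease the push slightly and lift straight up.

apply_moves(series=[[-1,0,0,0,0,0,0.55],[0,0,-3,0,0,0,0.55],[0,0,-4,0,0,0,0.55],[0,0,-4,0,0,0,0.55],[0,0,-4,0,0,0,0.55],[-3,0,-4,0,0,0,0.55],[-3,0,-15,0,0,0,0.55],[0,0,-30,0,0,0,0.55],[0,0,-40,0,0,0,0.55],[0,0,-40,0,0,0,0.55],[0,0,0,0,0,0,0.55],[0,0,0,0,0,0,0.55]])

```text
time_s: 14.12
position: [0.5367, -0.2605, 0.1896]
tool_rot: [[-0.233, 0.972, -0.001], [0.972, 0.233, 0.001], [0.001, -0.0, -1.0]]
ft_force: [-1.7, 0.3, -0.0]
grip_width: 0.0473
gripper_force: 0.0
```

```bash
python3 m.py
python3 - <<'E'
from h import *
im=grab('wrist');save(im,'w3.png')
d=depthpts(im,big(ymask(im))[0]);print('bar z',np.median(d,0))
im=grab('scene');cv2.imwrite('pics/s3.png',cv2.resize(im['frame'][130:300,150:350,::-1],None,fx=4,fy=3.5))
E
```

```text
14.125 [ 0.53670576 -0.26049853  0.1896105 ] F tool [ 0.65224995 -1.61172228  0.04230229]
red y rel bar mm [44.69279578 47.80019594 50.74976386] tcp 31.34782470160657
bar z [ 0.51554484 -0.29140285  0.06060803]
```

View pics/w3.png

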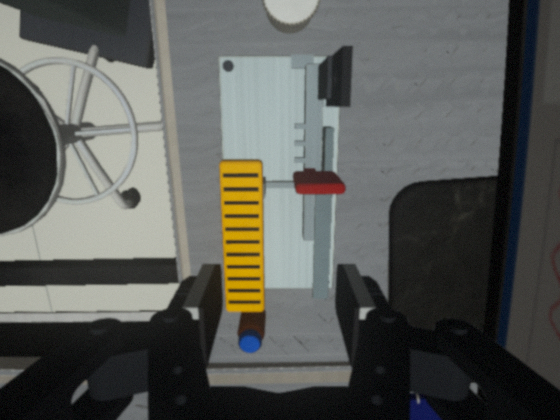

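View pics/s3.png

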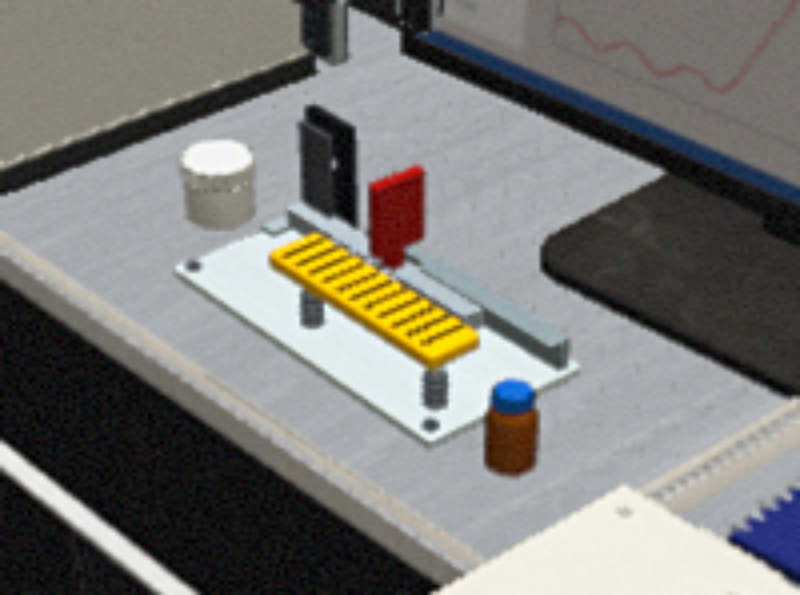

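The scene view shows the blade against the black plate at (325,170), and the vial and pot standing. The wrist view shows the catch tongue at (280,185), behind the lugs. The bar is back up at 60.6 mm and the paddle has held its position, about 59–60 mm of travel, so I hand the job in.

```bash
python3 -c "
from rig import env
print(env.close_job())"
```

```text
the job is handed in; nothing more can be done
None
```

The shutter is closed: the bolt was pushed to its end stop with the catch held down, the catch bar then sprang back up to 60.6 mm behind the bolt, and the job was handed in at about 14 s with nothing touching and the vial, pot and case never touched.

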